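Set out flanged bushings in size order on the checking rail

TASK

Set the four flanged steel bushings from the foam-lined tray out on the checking rail for inspection, one standing upright in the middle of each round mark, in order of size: the smallest on the mark next to the rail's end stop, then larger and larger, the largest at the far end. Set each down gently, without dropping it or knocking any over, and leave them all standing free.

Things in the scene. Friction and masses are not known exactly. Their poses are not given: they have to be found in the camera images.
- smallest_bushing: Smallest of the four loose turned steel flanged bushings, standing upright in the tray: 32 mm high in all, plain round body 22 mm in diameter above a flat round foot flange 34 mm in diameter and 5 mm thick, with a dark bore in the top face. Origin: centre of its underside, z up along its axis; 80 to 340 g for the four, smallest to largest, give or take 30 %.
- second_bushing: Second smallest of the four loose turned steel flanged bushings, standing upright in the tray: 42 mm high in all, plain round body 28 mm in diameter above a flat round foot flange 40 mm in diameter and 5 mm thick, with a dark bore in the top face. Origin: centre of its underside, z up along its axis; 80 to 340 g for the four, smallest to largest, give or take 30 %.
- third_bushing: Third (second largest) of the four loose turned steel flanged bushings, standing upright in the tray: 52 mm high in all, plain round body 34 mm in diameter above a flat round foot flange 46 mm in diameter and 5 mm thick, with a dark bore in the top face. Origin: centre of its underside, z up along its axis; 80 to 340 g for the four, smallest to largest, give or take 30 %.
- largest_bushing: Largest of the four loose turned steel flanged bushings, standing upright in the tray: 62 mm high in all, plain round body 40 mm in diameter above a flat round foot flange 52 mm in diameter and 5 mm thick, with a dark bore in the top face. Origin: centre of its underside, z up along its axis; 80 to 340 g for the four, smallest to largest, give or take 30 %.
- mark1: Flat printed round mark, grey with a white rim, 58 mm in diameter, number 1 of 4 counted from the rail's end stop (the four marks look alike). Origin: its centre, on the rail's top surface (12 mm above the bench), which is where a bushing's underside comes to stand; nothing stands up from the mark.
- mark2: Flat printed round mark, grey with a white rim, 58 mm in diameter, number 2 of 4 counted from the rail's end stop (the four marks look alike). Origin: its centre, on the rail's top surface (12 mm above the bench), which is where a bushing's underside comes to stand; nothing stands up from the mark.
- mark3: Flat printed round mark, grey with a white rim, 58 mm in diameter, number 3 of 4 counted from the rail's end stop (the four marks look alike). Origin: its centre, on the rail's top surface (12 mm above the bench), which is where a bushing's underside comes to stand; nothing stands up from the mark.
- mark4: Flat printed round mark, grey with a white rim, 58 mm in diameter, number 4 of 4 counted from the rail's end stop (the four marks look alike). Origin: its centre, on the rail's top surface (12 mm above the bench), which is where a bushing's underside comes to stand; nothing stands up from the mark.
- rail: Checking rail fixed on the bench, any heading: flat dark steel bar 340 (its x) x 90 (y) x 12 mm thick, with an upright aluminium end stop 16 mm thick, 30 mm high above the bench, at its -x end. Origin: centre of underside. Marks on its centre line at x = -99, -33, 33, 99 mm. A caliper and a scriber lie beside it, under 13 mm high, over 85 mm from the centre line; other clutter is farther off.
- tray: Foam-lined cardboard tray fixed on the bench, any heading: 290 mm square, walls 4 mm thick, 30 mm high. Origin: centre of underside; foam top (bushings stand on it) 12 mm above the bench. Bushings stand within 8 mm of x, y = +-62 mm, in any order. A nut, jar and clip (up to 30 mm high, 15 mm half-width) stand on its line x = 0 at y = -75, 0, 75 mm: most finger room when closing along its y.

How it is judged:
By the outcome, as a careful person would: the job done as asked, in the order asked, and still so for the second after the job is handed in, with the robot touching nothing.
It also fails if it takes over 122 s, if anything falls off the work surface, if the arm or the gripper's body presses on something with over 40 N, if the wrist force passes 120 N, or if a joint passes its speed limit or range.

ROBOT

A 7-joint arm with a two-finger parallel gripper is mounted at the origin on the work surface. World frame = base frame: x ahead of the robot, y to its left, z up, the work surface at z = 0. Lengths are in mm, angles in rad, forces in N, time in s.
With the tool pointing down it reaches from about 425 to 875 mm from the base axis. Payload 8.4 kg.
Tool frame: the origin (TCP) lies on the centre line of the jaws, within the pads' length; the fingertips stand 25 mm ahead of it and the grasp point (between the pads) lies 6 mm ahead of it (ctrl.tips_ahead is the z of the fingertips in the tool frame, in mm); z points along the fingers, y is the line along which they close (so a half turn about z gives the same grasp; the last joint's range is limited). The gripper opens to 85 mm and grips with 20 to 120 N. Pads are 22 mm wide; open, the fingers measure 114 mm over their backs; the gripper's body (76 mm by 85 mm) begins 54 mm behind the grasp point. The pads swing forward as they close: fully open they stand 13 mm farther back than shut.
Start: joints at [-1.325, 0.333, 0.04, 1.465, -0.013, 1.343, -0.059], TCP at [219.706, 611.714, 256.308] pointing down, gripper open.
Joint ranges: [-2.58, 2.58], [-0.38, 2.09], [-1.3, 1.39], [0.25, 2.4], [-1.5, 4.64], [0.08, 2.09], [-2.65, 2.65]. Speed limits (rad/s): [2.22, 2.22, 2.79, 2.79, 3.14, 3.14, 3.14].

INTERFACE

Orientations are given as a unit quaternion [w, x, y, z].
In Python, from cell import ctrl, cams gives the robot as it stands.
- The arm moves only by the tool jog_arm, never from a script. Its argument "commands" is a list of rows, each an object with "slide": the shift along the tool's x, y, z scaled (see below), a list of three; "dr": the turn, a rotation vector about the tool's x, y, z scaled (see below), a list of three; "gripper": the opening, from 0 (shut) to 1 (fully open). In form: [{"slide": [x, y, z], "dr": [rx, ry, rz], "gripper": gripper}, ...]. A call has 1 to 20 rows; each row shifts and turns the commanded pose from where the row before left it, along the tool's axes as they then stand; what a row does not reach is not made up. The controller multiplies each number of a shift by 1 m and each number of a turn by 2 pi rad. A row lasts 1/10 s, in which the tool goes at most 50 mm and 8.59 degrees, less where a joint would pass 70% of its speed; a pose out of reach is approached as far as the arm can. A call with a number of a shift or a turn outside -1 to 1 is refused whole. A call with a gripper value outside its range is refused whole. The fingers move at their own pace and stop on an object; "newtons" is the grip in N (left out, the last holds). Time passes only in rows, so rows that do not move let the fingers close. It gives the time, the measured TCP pose, the force, the opening and the grip force at its end, in the units of the state.
- ctrl.get_state(): the state, without advancing time (a new reading comes with each control period).
- cams.grab_frame(name): name is "side" or "top" or "wrist"; returns the picture (480x640x3 uint8, red, green, blue); there is no depth.
- cams.camera_info(name): a dict with "camera_matrix" (3x3 intrinsics, pixels), "xyz" and "orientation" of the camera in the world. Camera axes: x right, y up, looking along -z (the intrinsics and any distortion apply to the point x, -y, -z); pixel columns grow to the right and rows downward; lengths in mm; the calibration is good to about 2 mm. A picture is of the moment at which its call begins: read the wrist's pose just before it. camera_info takes no time and is no camera call; for the wrist camera it gives the pose at the moment of the call.
- ctrl.finish_job(): hands the job in; it is judged then, once.
The state is a dict: "t": time; "qpos": joint angles; "qvel": joint speeds; "joint_torque": joint torques, N m; "eef_pos": TCP position; "tool_rot": TCP orientation; "wrist_force": force on the tool from outside, world axes, zero at the start; "wrist_torque": the same for the moment, N m; "finger_gap": finger opening in mm; "grasp_force": force on a finger pad.
Only numpy, scipy, OpenCV 4.12 (cv2) and the standard library are available. Lean on these libraries where they do the work, as an engineer would, in place of code of your own. Each camera call takes 0.05 s, during which the arm holds its last target. There are 200 camera calls.

## Working session

There is one attempt and no reset: what is moved stays moved. The work goes in short steps, Python scripts to look and compute and a tool call to move; the robot and the scene stay as the last step left them, time stands still between calls to the robot, and variables do not carry over. Pictures are saved under pics/ and viewed, at most 14 in all, crops included, and the job is handed in when it is done.

Besides the shell and the picture viewer there is one more tool, called after "Emit:" as name(argument=value, ...) on one line, values as JSON. jog_arm: Moves the arm, as the interface text tells. Its arguments: {"type":"object","properties":{"commands":{"type":"array"},"newtons":{"type":"number"}},"required":["commands"]}

```bash
mkdir -p pics; ls; python3 - <<'E'
from cell import ctrl,cams
import cv2
s=ctrl.get_state();print({k:s[k] for k in('t','eef_pos','tool_rot','finger_gap')},ctrl.tips_ahead)
for n in('top','side'):
    f=cams.grab_frame(n);cv2.imwrite(f'pics/{n}0.png',f[:,:,::-1]);print(n,cams.camera_info(n))
E
```

```text
pics
{'t': 0.0, 'eef_pos': array([219.61123289, 611.36104816, 255.41690556]), 'tool_rot': array([-6.30577566e-05,  1.71548914e-01,  9.85175284e-01, -7.91402837e-04]), 'finger_gap': 85.30092147580305} 25.0
top {'camera_matrix': array([[456.76837458,   0.        , 316.57438952],
       [  0.        , 456.76837458, 245.64289479],
       [  0.        ,   0.        ,   1.        ]]), 'xyz': array([387.18237487,  17.1270019 , 892.45098009]), 'orientation': array([-0.70148093, -0.05343261,  0.05514401,  0.70853977])}
side {'camera_matrix': array([[534.56003647,   0.        , 326.58422619],
       [  0.        , 534.56003647, 239.17689602],
       [  0.        ,   0.        ,   1.        ]]), 'xyz': array([384.05611242, 694.6766381 , 832.23771917]), 'orientation': array([-0.11219185, -0.03602364,  0.35596552,  0.92704036])}
```

View pics/top0.png

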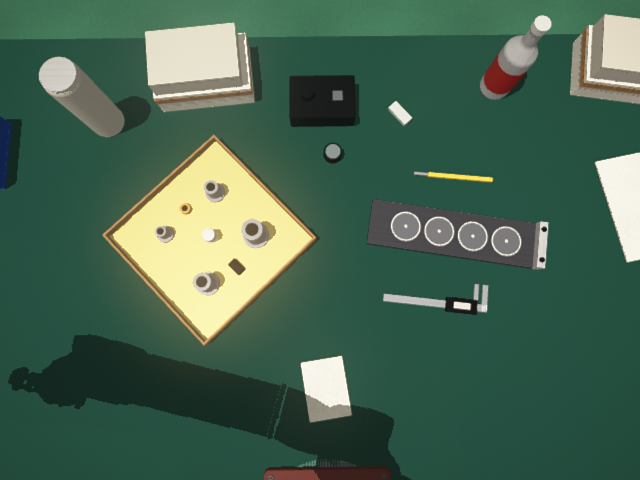

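The top view shows the tray, rotated about 45°, at pixels (104-315, 137-345). The bushings are at about (255,232) largest, (206,282), (213,188) and (164,232) smallest. The marks run from (405,226) to (506,241), with the end stop at (543,245).

```bash
python3 - <<'E'
import cv2,numpy as np
t=cv2.imread('pics/top0.png');
c=cv2.resize(t[170:305,140:280],None,fx=4,fy=4,interpolation=cv2.INTER_CUBIC)
cv2.imwrite('pics/c0.png',c)
E
```

```text
(no output)
```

View pics/c0.png

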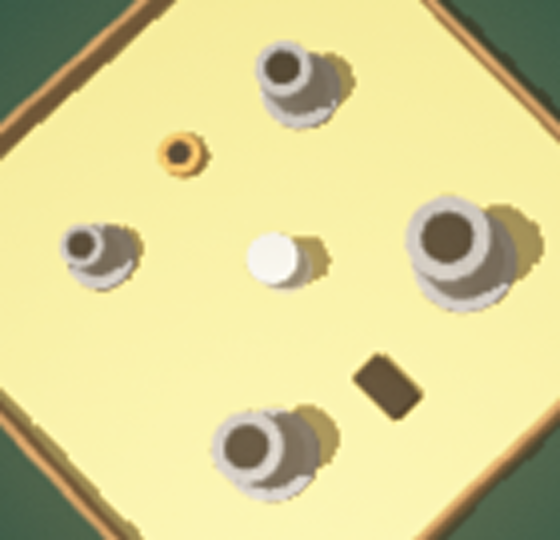

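View pics/side0.png

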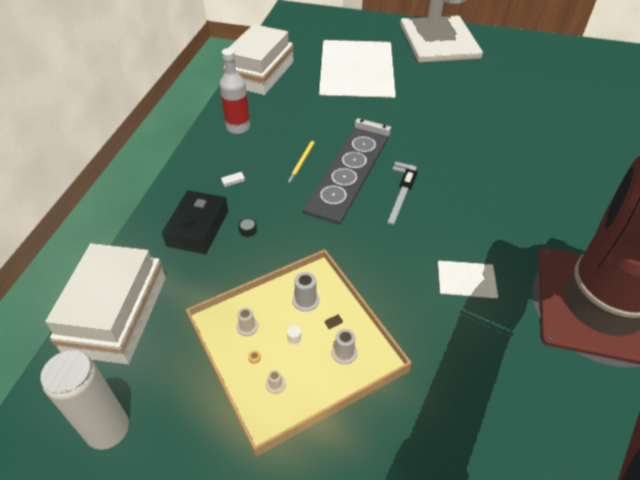

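The crop shows the bores at full-image pixels of about (160,231), (210.3,186.8), (202,281.8) and (251.8,229.3). The side view shows the same layout, with bores near (244,313), (304,280), (275,374) and (345,333).

```bash
cat > h.py <<'E'
import cv2,numpy as np
from scipy.spatial.transform import Rotation as R
def rot(q): return R.from_quat([q[1],q[2],q[3],q[0]]).as_matrix()
def ray(info,uv):
    d=np.linalg.inv(info['camera_matrix'])@[uv[0],uv[1],1]
    return np.array(info['xyz']),rot(info['orientation'])@(d*[1,-1,-1])
def onplane(info,uv,z):
    o,d=ray(info,uv); return o+d*(z-o[2])/d[2]
def dark(img,uv,r,thr=None):
    "grey-weighted centroid of the dark blob near uv"
    g=cv2.cvtColor(img,cv2.COLOR_RGB2GRAY).astype(np.uint8)
    x0,y0=int(uv[0])-r,int(uv[1])-r
    p=cv2.resize(g[y0:y0+2*r+1,x0:x0+2*r+1],None,fx=8,fy=8,interpolation=cv2.INTER_LINEAR)
    m=(p<thr).astype(np.uint8)
    n,l,st,c=cv2.connectedComponentsWithStats(m)
    k=l[8*r:8*r+8,8*r:8*r+8]; k=np.bincount(k[k>0]).argmax() if (k>0).any() else 0
    if k==0: return None,0
    return (c[k]+.5)/8-.5+[x0,y0], st[k,4]/64
E
python3 - <<'E'
from cell import cams
from h import *
T=cv2.imread('pics/top0.png')[:,:,::-1].copy();S=cv2.imread('pics/side0.png')[:,:,::-1].copy()
ti,si=cams.camera_info('top'),cams.camera_info('side')
for n,a,b,h in[('s1',(160,231),(246,312),32),('s2',(210,187),(244,313),42),('s3',(202,282),(345,333),52),('s4',(252,229),(305,280),62)]:
    if n=='s1': b=(275,374)
    if n=='s4': b=(305,280)
    c,A=dark(T,a,9,110); print(n,c,A,onplane(ti,c,12+h).round(1))
    c2,A2=dark(S,b,9,110); 
    if c2 is not None: print('   side',c2,A2,onplane(si,c2,12+h).round(1))
# marks: white rim
g=cv2.cvtColor(T,cv2.COLOR_RGB2GRAY)
P=[]
for u in[(506,241),(473,236),(439,231),(405,226)]:
    x,y=u;p=g[y-20:y+21,x-20:x+21]; 
    yy,xx=np.nonzero(p>110); xx=xx-20+x;yy=yy-20+y
    k=abs(np.hypot(xx-x,yy-y)-15)<4
    e=cv2.fitEllipse(np.c_[xx,yy][k].astype(np.float32)); q=onplane(ti,e[0],12);P.append(q);print('mark',k.sum(),e,q.round(1))
P=np.array(P);d=np.diff(P,axis=0);print(np.linalg.norm(d,axis=1),np.degrees(np.arctan2(d[:,1],d[:,0])))
# tray corners at wall top and line x=0
for u in[(213,137),(104,236),(205,344),(315,238)]: print('corner',onplane(ti,u,30).round(1))
for u,z in[((185.5,208.3),20),((208,234.5),30),((236.5,266.2),20)]: print('line',onplane(ti,u,z).round(1))
print(rot(cams.camera_info('wrist')['orientation']).round(3),cams.camera_info('wrist'))
E
```

```text
s1 [159.71904551 230.70737293] 26.4375 [550.1 310.3  44. ]
s2 [210.21294643 186.40219156] 48.125 [632.6 214.8  54. ]
s3 [201.23735151 281.33594081] 73.65625 [452.1 224.2  64. ]
   side [345.08199957 336.52053991] 73.21875 [454.9 225.3  64. ]
s4 [251.4770592  228.88183456] 110.59375 [546.1 132.9  74. ]
   side [304.78661661 279.61296378] 88.4375 [548.6 134.1  74. ]
mark 356 ((505.924560546875, 240.85963439941406), (26.458702087402344, 27.637741088867188), 129.92660522460938) [ 529.4 -356.    12. ]
mark 357 ((472.8596496582031, 235.9510498046875), (26.314538955688477, 28.454397201538086), 111.61811065673828) [ 539.8 -291.9   12. ]
mark 353 ((438.90789794921875, 230.92129516601562), (26.457685470581055, 27.7568302154541), 115.09781646728516) [ 550.4 -225.9   12. ]
mark 347 ((405.2792663574219, 225.94659423828125), (26.595890045166016, 27.24341583251953), 122.61404418945312) [ 561.  -160.3   12. ]
[64.90387179 66.85213812 66.42418855] [80.8019725  80.81980295 80.83212163]
corner [740.8 217.5  30. ]
corner [543.5 421.3  30. ]
corner [338.9 222.4  30. ]
corner [535.6  17.2  30. ]
line [598.8 270.   20. ]
line [544.5 222.3  30. ]
line [483.9 168.4  20. ]
[[ 0.337 -0.905 -0.261]
 [ 0.942  0.323  0.095]
 [-0.002 -0.278  0.961]] {'camera_matrix': array([[350.37630969,   0.        , 324.1950157 ],
       [  0.        , 350.37630969, 244.83793467],
       [  0.        ,   0.        ,   1.        ]]), 'xyz': array([153.26396614, 636.34267239, 373.45532841]), 'orientation': array([ 0.80940837, -0.11531878, -0.08005009,  0.57022071])}
```

```bash
cat >> h.py <<'E'
def go(x,y,z,yaw):
    "moves needed: turn to closing-line heading yaw (deg, mod 180), then xy slide in turned tool axes, z"
    from cell import ctrl
    s=ctrl.get_state(); M=rot(s['tool_rot']); p=np.array(s['eef_pos'])
    cur=np.degrees(np.arctan2(M[1,1],M[0,1])); d=(yaw-cur+90)%180-90   # world yaw change
    f=np.radians(cur+d); Y=np.array([np.cos(f),np.sin(f)]); X=np.array([Y[1]*-1,Y[0]])
    X=-X if False else X
    # tool z down: x = y cross z
    X=np.cross([Y[0],Y[1],0],[0,0,-1])[:2]
    v=np.array([x,y])-p[:2]
    print(f"t {s['t']:.1f} tcp {p.round(1)} yaw {cur:.1f} q7 {s['qpos'][6]:.2f} tilt {np.degrees(np.arccos(-M[2,2])):.2f} | dr z total {-d/360:.4f}  slide x {v@X/1000:.4f} y {v@Y/1000:.4f} z {(p[2]-z)/1000:.4f} gap {s['finger_gap']:.1f} F {np.round(s['wrist_force'],1)}")
E
python3 - <<'E'
from cell import cams
from h import *
S=cv2.imread('pics/side0.png')[:,:,::-1].copy();si=cams.camera_info('side')
g=cv2.cvtColor(S,cv2.COLOR_RGB2GRAY)
for b,h in[((275,374),32),((246,312),42)]:
    for thr in(110,120,130):
        c,A=dark(S,b,8,thr); print(c,A, None if c is None else onplane(si,c,12+h).round(1))
for u in[(364,145),(354,160),(344,176.5),(333.5,194.5)]:
    x,y=map(int,u);p=g[y-13:y+14,x-18:x+19];yy,xx=np.nonzero(p>105);xx=xx-18+x;yy=yy-13+y
    r=np.hypot((xx-u[0])/12,(yy-u[1])/9);k=abs(r-1)<.3
    e=cv2.fitEllipse(np.c_[xx,yy][k].astype(np.float32));print('mark',k.sum(),np.round(e[0],1),np.round(e[1],1),onplane(si,e[0],12).round(1))
go(547.3,133.5,140,44.5)
E
```

```text
None 0 None
None 0 None
[274.53351449 374.25815217] 1.078125 [552.4 309.3  44. ]
None 0 None
[244.82753021 312.89127644] 25.859375 [635.  214.9  54. ]
[244.65609656 313.10612725] 38.1875 [635.1 215.4  54. ]
mark 229 [363.1 145.3] [18.3 22.5] [ 531.2 -346.6   12. ]
mark 266 [353.8 159.9] [18.5 23.2] [ 542.3 -286.5   12. ]
mark 280 [343.8 176.4] [18.4 23.3] [ 552.7 -223.1   12. ]
mark 297 [333.1 194.2] [18.2 23.8] [ 563.1 -158.9   12. ]
t 0.1 tcp [219.6 611.4 255.5] yaw 70.2 q7 -0.06 tilt 0.08 | dr z total 0.0715  slide x -0.5706 y -0.1012 z 0.1155 gap 85.5 F [0.6 0.5 0.1]
```

Emit:
jog_arm(commands=[{"slide": [0, 0, 0], "dr": [0, 0, 0.0238], "gripper": 1}, {"slide": [0, 0, 0], "dr": [0, 0, 0.0238], "gripper": 1}, {"slide": [0, 0, 0.01], "dr": [0, 0, 0.0238], "gripper": 1}, {"slide": [-0.02, -0.004, 0.01], "dr": [0, 0, 0], "gripper": 1}, {"slide": [-0.04, -0.007, 0.01], "dr": [0, 0, 0], "gripper": 1}, {"slide": [-0.04, -0.007, 0.01], "dr": [0, 0, 0], "gripper": 1}, {"slide": [-0.04, -0.007, 0.01], "dr": [0, 0, 0], "gripper": 1}, {"slide": [-0.04, -0.007, 0.01], "dr": [0, 0, 0], "gripper": 1}, {"slide": [-0.04, -0.007, 0.01], "dr": [0, 0, 0], "gripper": 1}, {"slide": [-0.04, -0.007, 0.01], "dr": [0, 0, 0], "gripper": 1}, {"slide": [-0.04, -0.007, 0], "dr": [0, 0, 0], "gripper": 1}, {"slide": [-0.04, -0.007, 0], "dr": [0, 0, 0], "gripper": 1}, {"slide": [-0.04, -0.007, 0], "dr": [0, 0, 0], "gripper": 1}, {"slide": [-0.04, -0.007, 0], "dr": [0, 0, 0], "gripper": 1}, {"slide": [-0.04, -0.007, 0], "dr": [0, 0, 0], "gripper": 1}, {"slide": [-0.04, -0.007, 0], "dr": [0, 0, 0], "gripper": 1}, {"slide": [-0.04, -0.007, 0], "dr": [0, 0, 0], "gripper": 1}, {"slide": [-0.03, -0.006, 0], "dr": [0, 0, 0], "gripper": 1}, {"slide": [0, 0, 0], "dr": [0, 0, 0], "gripper": 1}, {"slide": [0, 0, 0], "dr": [0, 0, 0], "gripper": 1}], newtons=40)

```text
t: 2.1
eef_pos: [547.4, 134.1, 175.9]
tool_rot: [-0.0, 0.387, 0.922, -0.0]
wrist_force: [-0.5, 1.0, -0.1]
finger_gap: 85.5
grasp_force: 0.0
```

```bash
python3 - <<'E'
from cell import cams
from h import *
go(547.4,133.5,54,44.5)
i=cams.camera_info('wrist');f=cams.grab_frame('wrist');cv2.imwrite('pics/w1.png',f[:,:,::-1])
import pickle;pickle.dump(i,open('w1.pkl','wb'))
E
```

```text
t 2.1 tcp [547.4 134.1 175.9] yaw 44.4 q7 0.55 tilt 0.05 | dr z total -0.0001  slide x -0.0004 y -0.0004 z 0.1219 gap 85.5 F [-0.5  1.  -0.1]
```

View pics/w1.png

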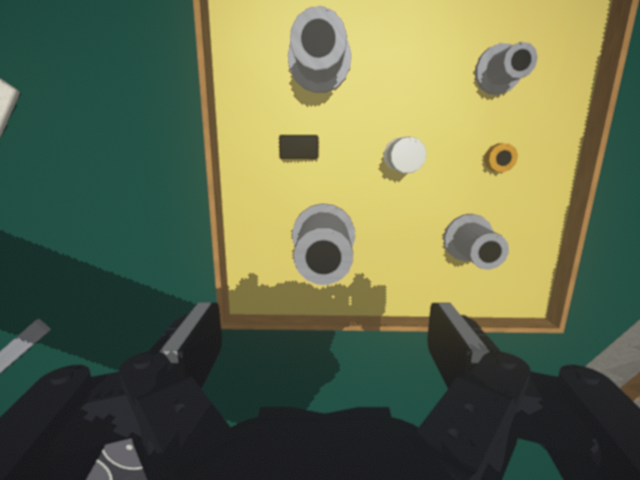

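The wrist view shows all four bores: largest (323,257), third (318,37), second (490,252), smallest (521,60). The clip, jar and nut lie at y≈150, and the fingers straddle the largest bushing. I'll cross-check the positions from these.

```bash
python3 - <<'E'
from h import *
import pickle
i=pickle.load(open('w1.pkl','rb'));f=cv2.imread('pics/w1.png')[:,:,::-1].copy()
for u,h in[((323,257),62),((318,38),52),((490,252),42),((521,60),32)]:
    c,A=dark(f,u,22,75);print(c,A,onplane(i,c,12+h).round(1))
E
```

```text
[322.96920013 256.86550178] 859.125 [547.7 133.5  74. ]Traceback (most recent call last):
  File "<stdin>", line 5, in <module>
  File "h.py", line 8, in onplane
    o,d=ray(info,uv); return o+d*(z-o[2])/d[2]
        ~~~^^^^^^^^^
  File "h.py", line 5, in ray
    d=np.linalg.inv(info['camera_matrix'])@[uv[0],uv[1],1]
                                            ~~^^^
TypeError: 'NoneType' object is not subscriptable
```

Emit:
jog_arm(commands=[{"slide": [0, 0, 0.02], "dr": [0, 0, 0], "gripper": 1}, {"slide": [0, 0, 0.03], "dr": [0, 0, 0], "gripper": 1}, {"slide": [0, 0, 0.03], "dr": [0, 0, 0], "gripper": 1}, {"slide": [0, 0, 0.025], "dr": [0, 0, 0], "gripper": 1}, {"slide": [0, 0, 0.012], "dr": [0, 0, 0], "gripper": 1}, {"slide": [0, 0, 0.005], "dr": [0, 0, 0], "gripper": 1}, {"slide": [0, 0, 0], "dr": [0, 0, 0], "gripper": 0.7}, {"slide": [0, 0, 0], "dr": [0, 0, 0], "gripper": 0.5}, {"slide": [0, 0, 0], "dr": [0, 0, 0], "gripper": 0.4}, {"slide": [0, 0, 0], "dr": [0, 0, 0], "gripper": 0.3}, {"slide": [0, 0, 0], "dr": [0, 0, 0], "gripper": 0.3}, {"slide": [0, 0, 0], "dr": [0, 0, 0], "gripper": 0.3}], newtons=40)

```text
t: 3.35
eef_pos: [548.2, 134.8, 55.6]
tool_rot: [0.001, 0.386, 0.922, 0.001]
wrist_force: [-1.8, -0.9, 7.0]
finger_gap: 39.1
grasp_force: 39.9
```

Emit:
jog_arm(commands=[{"slide": [0, 0, -0.005], "dr": [0, 0, 0], "gripper": 0.3}, {"slide": [0, 0, -0.015], "dr": [0, 0, 0], "gripper": 0.3}, {"slide": [0, 0, -0.02], "dr": [0, 0, 0], "gripper": 0.3}, {"slide": [0, 0, -0.015], "dr": [0, 0, 0.02], "gripper": 0.3}, {"slide": [0, 0, -0.01], "dr": [0, 0, 0.02], "gripper": 0.3}, {"slide": [0, 0, -0.005], "dr": [0, 0, 0.02], "gripper": 0.3}, {"slide": [0, 0, 0], "dr": [0, 0, 0.023], "gripper": 0.3}, {"slide": [0, 0, 0], "dr": [0, 0, 0.023], "gripper": 0.3}, {"slide": [0, 0, 0], "dr": [0, 0, 0.023], "gripper": 0.3}, {"slide": [0, 0, 0], "dr": [0, 0, 0.02], "gripper": 0.3}, {"slide": [-0.015, 0.003, 0], "dr": [0, 0, 0], "gripper": 0.3}, {"slide": [-0.034, 0.007, 0], "dr": [0, 0, 0], "gripper": 0.3}, {"slide": [-0.04, 0.009, 0], "dr": [0, 0, 0], "gripper": 0.3}, {"slide": [-0.04, 0.009, 0], "dr": [0, 0, 0], "gripper": 0.3}, {"slide": [-0.04, 0.008, 0], "dr": [0, 0, 0], "gripper": 0.3}, {"slide": [-0.04, 0.008, 0], "dr": [0, 0, 0], "gripper": 0.3}, {"slide": [-0.04, 0.008, 0], "dr": [0, 0, 0], "gripper": 0.3}, {"slide": [-0.028, 0.006, 0], "dr": [0, 0, 0], "gripper": 0.3}, {"slide": [-0.012, 0.003, 0], "dr": [0, 0, 0], "gripper": 0.3}, {"slide": [0, 0, 0], "dr": [0, 0, 0], "gripper": 0.3}])

```text
t: 5.35
eef_pos: [561.4, -163.2, 124.9]
tool_rot: [0.0, 0.762, 0.648, -0.0]
wrist_force: [0.6, 0.6, -3.0]
finger_gap: 39.4
grasp_force: 40.7
```

```bash
python3 - <<'E'
from cell import cams
from h import *
go(562.3,-160.3,55.6,-9.2)
f=cams.grab_frame('wrist');cv2.imwrite('pics/w2.png',f[:,:,::-1])
E
```

```text
t 5.3 tcp [ 561.4 -163.2  124.9] yaw -9.2 q7 0.28 tilt 0.05 | dr z total -0.0000  slide x 0.0030 y 0.0004 z 0.0693 gap 39.4 F [ 0.6  0.6 -3. ]
```

View pics/w2.png

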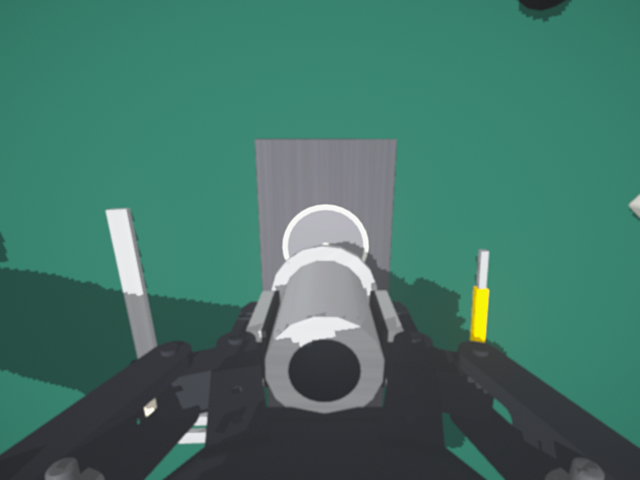

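The wrist view shows the largest bushing held upright, with its bore at about (324,370). The mark's rim is centred near (326,246) beyond it. I'll check where it sits in the jaws and where the mark is.

```bash
python3 - <<'E'
from cell import cams
from h import *
i=cams.camera_info('wrist');f=cv2.imread('pics/w2.png')[:,:,::-1].copy()
c,A=dark(f,(324,370),45,60);print(c,A,onplane(i,c,143.3).round(1))
# mark: visible half rim, pixel points -> plane -> circle fit
g=cv2.cvtColor(f,cv2.COLOR_RGB2GRAY)[195:250,275:375]
yy,xx=np.nonzero(g>225);k=(yy+195<245)
P=np.array([onplane(i,(x+275,y+195),12)[:2] for x,y in zip(xx[k],yy[k])])
A=np.c_[2*P,np.ones(len(P))];s=np.linalg.lstsq(A,(P**2).sum(1),rcond=None)[0]
print(s[:2].round(1),np.sqrt(s[2]+s[0]**2+s[1]**2),len(P))
E
```

```text
[324.02553828 370.59387992] 3277.25 [ 561.6 -161.3  143.3]
[ 563.1 -156.3] 26.538708859050516 616
```

```bash
python3 - <<'E'
from cell import cams
from h import *
from scipy.optimize import least_squares
i=cams.camera_info('wrist');f=cv2.imread('pics/w2.png')[:,:,::-1].copy()
g=cv2.cvtColor(f,cv2.COLOR_RGB2GRAY)
# outer rim: first bright pixel from above in each column
P=[]
for x in range(290,363):
    y=np.nonzero(g[195:240,x]>200)[0]
    if len(y): P.append(onplane(i,(x,195+y[0]-.5),12)[:2])
P=np.array(P)
r=least_squares(lambda s:np.hypot(*(P-s[:2]).T)-s[2],[562,-160,29],loss='soft_l1');print(r.x,len(P))
r=least_squares(lambda s:np.hypot(*(P-s[:2]).T)-29,[562,-160],loss='soft_l1');print(r.x)
E
```

```text
[ 562.75435343 -157.7558906    29.56675433] 73
[ 562.87615137 -157.12714989]
```

Emit:
jog_arm(commands=[{"slide": [0.002, 0.001, 0.01], "dr": [0, 0, 0], "gripper": 0.3}, {"slide": [0.0015, 0, 0.02], "dr": [0, 0, 0], "gripper": 0.3}, {"slide": [0, 0, 0.02], "dr": [0, 0, 0], "gripper": 0.3}, {"slide": [0, 0, 0.01], "dr": [0, 0, 0], "gripper": 0.3}, {"slide": [0, 0, 0.005], "dr": [0, 0, 0], "gripper": 0.3}, {"slide": [0, 0, 0.002], "dr": [0, 0, 0], "gripper": 0.3}, {"slide": [0, 0, 0], "dr": [0, 0, 0], "gripper": 0.3}, {"slide": [0, 0, 0], "dr": [0, 0, 0], "gripper": 0.3}])

```text
t: 6.2
eef_pos: [564.1, -157.2, 58.0]
tool_rot: [0.0, 0.761, 0.649, 0.0]
wrist_force: [0.4, -0.0, -3.8]
finger_gap: 38.9
grasp_force: 40.8
```

Emit:
jog_arm(commands=[{"slide": [-0.003, -0.0007, 0], "dr": [0, 0, 0], "gripper": 0.3}, {"slide": [0, 0, 0.001], "dr": [0, 0, 0], "gripper": 0.3}, {"slide": [0, 0, 0.001], "dr": [0, 0, 0], "gripper": 0.3}, {"slide": [0, 0, 0.0005], "dr": [0, 0, 0], "gripper": 0.3}, {"slide": [0, 0, 0], "dr": [0, 0, 0], "gripper": 0.3}, {"slide": [0, 0, 0], "dr": [0, 0, 0], "gripper": 0.3}])

```text
t: 6.8
eef_pos: [562.5, -160.3, 55.6]
tool_rot: [0.0, 0.761, 0.649, 0.0]
wrist_force: [-4.0, 0.4, 7.5]
finger_gap: 39.3
grasp_force: 41.8
```

Emit:
jog_arm(commands=[{"slide": [0, 0, -0.0005], "dr": [0, 0, 0], "gripper": 0.3}, {"slide": [0, 0, 0], "dr": [0, 0, 0], "gripper": 0.55}, {"slide": [0, 0, 0], "dr": [0, 0, 0], "gripper": 0.7}, {"slide": [0, 0, 0], "dr": [0, 0, 0], "gripper": 0.9}, {"slide": [0, 0, 0], "dr": [0, 0, 0], "gripper": 1}, {"slide": [0, 0, 0], "dr": [0, 0, 0], "gripper": 1}, {"slide": [0, 0, -0.01], "dr": [0, 0, 0], "gripper": 1}, {"slide": [0, 0, -0.03], "dr": [0, 0, 0], "gripper": 1}, {"slide": [0, 0, -0.04], "dr": [0, 0, 0], "gripper": 1}, {"slide": [0, 0, -0.04], "dr": [0, 0, 0], "gripper": 1}, {"slide": [0, 0, 0], "dr": [0, 0, 0], "gripper": 1}, {"slide": [0, 0, 0], "dr": [0, 0, 0], "gripper": 1}, {"slide": [0, 0, 0], "dr": [0, 0, 0], "gripper": 1}])

```text
t: 8.1
eef_pos: [561.8, -159.7, 174.6]
tool_rot: [-0.001, 0.761, 0.649, -0.0]
wrist_force: [-0.0, 0.0, -0.7]
finger_gap: 85.6
grasp_force: 0.0
```

```bash
python3 - <<'E'
from cell import cams
from h import *
import pickle
i=cams.camera_info('wrist');f=cams.grab_frame('wrist');cv2.imwrite('pics/w3.png',f[:,:,::-1]);pickle.dump(i,open('w3.pkl','wb'))
go(453.5,224.7,50,44.5)
E
```

```text
t 8.2 tcp [ 561.7 -159.7  174.3] yaw -9.1 q7 0.24 tilt 0.10 | dr z total -0.1489  slide x 0.3500 y 0.1922 z 0.1243 gap 85.3 F [-0.1  0.1  0.2]
```

View pics/w3.png

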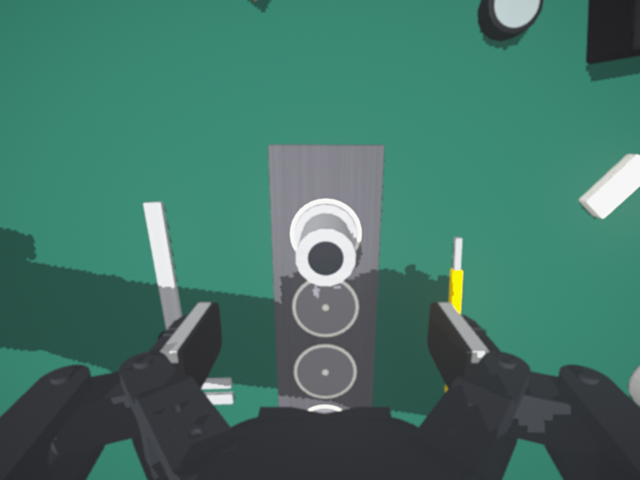

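The largest bushing stands upright on the far mark, bore at (326,258). The centre dots of marks 3 and 2 are at (325,308) and (325,372).

```bash
python3 - <<'E'
from h import *
import pickle
i=pickle.load(open('w3.pkl','rb'));f=cv2.imread('pics/w3.png')[:,:,::-1].copy()
c,A=dark(f,(326,258),22,75);print(c,A,onplane(i,c,74).round(1))
g=cv2.cvtColor(f,cv2.COLOR_RGB2GRAY).astype(float)
for u in[(325,308),(325,372)]:
    p=g[u[1]-5:u[1]+6,u[0]-5:u[0]+6];w=np.clip(p-np.median(p)-15,0,None);yy,xx=np.mgrid[-5:6,-5:6]
    c=np.array(u)+[(w*xx).sum()/w.sum(),(w*yy).sum()/w.sum()];print(c,onplane(i,c,12).round(1))
E
```

```text
Traceback (most recent call last):
  File "h.py", line 8, in onplane
    o,d=ray(info,uv); return o+d*(z-o[2])/d[2]
        ~~~^^^^^^^^^
  File "h.py", line 5, in ray
    d=np.linalg.inv(info['camera_matrix'])@[uv[0],uv[1],1]
                                            ~~^^^
TypeError: 'NoneType' object is not subscriptable
```

```bash
python3 - <<'E'
from h import *
import pickle
i=pickle.load(open('w3.pkl','rb'));f=cv2.imread('pics/w3.png')[:,:,::-1].copy()
g=cv2.cvtColor(f,cv2.COLOR_RGB2GRAY).astype(float);print(g[258,300:352:4])
c,A=dark(f,(326,258),22,105);print(c,A,onplane(i,c,74).round(1) if A else'')
for u in[(325,308),(325,372)]:
    p=g[u[1]-5:u[1]+6,u[0]-5:u[0]+6];w=np.clip(p-np.median(p)-15,0,None);yy,xx=np.mgrid[-5:6,-5:6]
    c=np.array(u)+[(w*xx).sum()/w.sum(),(w*yy).sum()/w.sum()];print(c,onplane(i,c,12).round(1))
E
```

```text
[238. 238. 121.  78.  77.  77.  78.  77.  78.  78.  75. 222. 237.]
[325.22195572 257.98221172] 846.875 [ 562.2 -160.6   74. ]
[325.10286783 307.18017456] [ 551.9 -225.8   12. ]
[324.84536741 371.98658147] [ 541.3 -291.3   12. ]
```

Emit:
jog_arm(commands=[{"slide": [0, 0, 0], "dr": [0, 0, -0.015], "gripper": 1}, {"slide": [0, 0, 0], "dr": [0, 0, -0.023], "gripper": 1}, {"slide": [0, 0, 0], "dr": [0, 0, -0.023], "gripper": 1}, {"slide": [0, 0, 0], "dr": [0, 0, -0.023], "gripper": 1}, {"slide": [0, 0, 0], "dr": [0, 0, -0.023], "gripper": 1}, {"slide": [0, 0, 0], "dr": [0, 0, -0.023], "gripper": 1}, {"slide": [0, 0, 0], "dr": [0, 0, -0.019], "gripper": 1}, {"slide": [0.02, 0.011, 0], "dr": [0, 0, 0], "gripper": 1}, {"slide": [0.035, 0.019, 0], "dr": [0, 0, 0], "gripper": 1}, {"slide": [0.035, 0.019, 0], "dr": [0, 0, 0], "gripper": 1}, {"slide": [0.035, 0.019, 0], "dr": [0, 0, 0], "gripper": 1}, {"slide": [0.035, 0.019, 0], "dr": [0, 0, 0], "gripper": 1}, {"slide": [0.035, 0.019, 0], "dr": [0, 0, 0], "gripper": 1}, {"slide": [0.035, 0.019, 0], "dr": [0, 0, 0], "gripper": 1}, {"slide": [0.035, 0.019, 0], "dr": [0, 0, 0], "gripper": 1}, {"slide": [0.035, 0.019, 0], "dr": [0, 0, 0], "gripper": 1}, {"slide": [0.03, 0.017, 0], "dr": [0, 0, 0], "gripper": 1}, {"slide": [0.02, 0.012, 0], "dr": [0, 0, 0], "gripper": 1}, {"slide": [0, 0, 0], "dr": [0, 0, 0], "gripper": 1}, {"slide": [0, 0, 0], "dr": [0, 0, 0], "gripper": 1}])

```text
t: 10.15
eef_pos: [453.2, 223.9, 174.3]
tool_rot: [-0.0, 0.386, 0.923, -0.001]
wrist_force: [0.8, -0.4, -0.2]
finger_gap: 85.8
grasp_force: 0.0
```

```bash
python3 - <<'E'
from cell import cams
from h import *
i=cams.camera_info('wrist');f=cams.grab_frame('wrist');cv2.imwrite('pics/w4.png',f[:,:,::-1])
go(453.5,224.7,50,44.5)
go(453.5,224.7,50,44.5)
g=cv2.cvtColor(f,cv2.COLOR_RGB2GRAY)
# project expected bores, report dark blobs there
for n,p in[('3',(453.5,224.7,64)),('2',(633.9,215,54)),('1',(551.3,309.9,44))]:
    v=rot(i['orientation']).T@(np.array(p)-i['xyz'])*[1,-1,-1];u=i['camera_matrix']@v;u=u[:2]/u[2]
    if not(25<u[0]<615 and 25<u[1]<455): print(n,'out',u);continue
    c,A=dark(f,u.round(),22,95);print(n,u,c,A,onplane(i,c,p[2]).round(1) if A else '')
E
```

```text
t 10.2 tcp [453.6 223.2 174.5] yaw 44.5 q7 0.26 tilt 0.10 | dr z total 0.0000  slide x 0.0012 y 0.0010 z 0.1245 gap 85.6 F [0.5 0.1 0.1]
t 10.2 tcp [453.6 223.2 174.5] yaw 44.5 q7 0.26 tilt 0.10 | dr z total 0.0000  slide x 0.0012 y 0.0010 z 0.1245 gap 85.6 F [0.5 0.1 0.1]
3 [324.68041337 251.51232616] [325.38476776 251.88597382] 613.765625 [454.  224.8  64. ]
2 [473.7951806  404.80351966] [474. 405.] 2025.0 [634.2 215.   54. ]
1 [499.13233937 254.15316613] [500.80570308 253.85259126] 203.734375 [552.  310.9  44. ]
```

Emit:
jog_arm(commands=[{"slide": [0.001, 0.001, 0.02], "dr": [0, 0, 0], "gripper": 1}, {"slide": [0, 0, 0.03], "dr": [0, 0, 0], "gripper": 1}, {"slide": [0, 0, 0.03], "dr": [0, 0, 0], "gripper": 1}, {"slide": [0, 0, 0.025], "dr": [0, 0, 0], "gripper": 1}, {"slide": [0, 0, 0.014], "dr": [0, 0, 0], "gripper": 1}, {"slide": [0, 0, 0.005], "dr": [0, 0, 0], "gripper": 1}, {"slide": [0, 0, 0], "dr": [0, 0, 0], "gripper": 0.7}, {"slide": [0, 0, 0], "dr": [0, 0, 0], "gripper": 0.45}, {"slide": [0, 0, 0], "dr": [0, 0, 0], "gripper": 0.35}, {"slide": [0, 0, 0], "dr": [0, 0, 0], "gripper": 0.25}, {"slide": [0, 0, 0], "dr": [0, 0, 0], "gripper": 0.25}, {"slide": [0, 0, 0], "dr": [0, 0, 0], "gripper": 0.25}, {"slide": [0, 0, 0], "dr": [0, 0, 0], "gripper": 0.25}])

```text
t: 11.5
eef_pos: [454.3, 225.9, 52.4]
tool_rot: [0.0, 0.386, 0.922, 0.001]
wrist_force: [-1.8, -1.0, 5.2]
finger_gap: 33.0
grasp_force: 39.3
```

```bash
python3 - <<'E'
from h import *
go(551.8,-225.6,51,-9.2)
E
```

```text
t 11.5 tcp [454.3 225.9  52.4] yaw 44.5 q7 0.31 tilt 0.08 | dr z total 0.1493  slide x -0.4301 y 0.1684 z 0.0014 gap 33.0 F [-1.8 -1.   5.2]
```

Emit:
jog_arm(commands=[{"slide": [0, 0, -0.005], "dr": [0, 0, 0], "gripper": 0.25}, {"slide": [0, 0, -0.015], "dr": [0, 0, 0], "gripper": 0.25}, {"slide": [0, 0, -0.025], "dr": [0, 0, 0], "gripper": 0.25}, {"slide": [0, 0, -0.025], "dr": [0, 0, 0.015], "gripper": 0.25}, {"slide": [0, 0, -0.02], "dr": [0, 0, 0.023], "gripper": 0.25}, {"slide": [0, 0, -0.005], "dr": [0, 0, 0.023], "gripper": 0.25}, {"slide": [0, 0, 0], "dr": [0, 0, 0.023], "gripper": 0.25}, {"slide": [0, 0, 0], "dr": [0, 0, 0.023], "gripper": 0.25}, {"slide": [0, 0, 0], "dr": [0, 0, 0.023], "gripper": 0.25}, {"slide": [0, 0, 0], "dr": [0, 0, 0.0193], "gripper": 0.25}, {"slide": [-0.02, 0.008, 0], "dr": [0, 0, 0], "gripper": 0.25}, {"slide": [-0.04, 0.016, 0], "dr": [0, 0, 0], "gripper": 0.25}, {"slide": [-0.04, 0.016, 0], "dr": [0, 0, 0], "gripper": 0.25}, {"slide": [-0.04, 0.016, 0], "dr": [0, 0, 0], "gripper": 0.25}, {"slide": [-0.04, 0.016, 0], "dr": [0, 0, 0], "gripper": 0.25}, {"slide": [-0.04, 0.016, 0], "dr": [0, 0, 0], "gripper": 0.25}, {"slide": [-0.04, 0.016, 0], "dr": [0, 0, 0], "gripper": 0.25}, {"slide": [-0.04, 0.016, 0], "dr": [0, 0, 0], "gripper": 0.25}, {"slide": [-0.04, 0.016, 0], "dr": [0, 0, 0], "gripper": 0.25}, {"slide": [-0.04, 0.016, 0], "dr": [0, 0, 0], "gripper": 0.25}])

```text
t: 13.5
eef_pos: [543.1, -175.3, 146.8]
tool_rot: [-0.0, 0.761, 0.648, 0.0]
wrist_force: [1.2, 0.1, -2.3]
finger_gap: 33.2
grasp_force: 40.0
```

Emit:
jog_arm(commands=[{"slide": [-0.03, 0.01, 0], "dr": [0, 0, 0], "gripper": 0.25}, {"slide": [-0.015, 0.005, 0], "dr": [0, 0, 0], "gripper": 0.25}, {"slide": [-0.005, 0.001, 0], "dr": [0, 0, 0], "gripper": 0.25}, {"slide": [0, 0, 0], "dr": [0, 0, 0], "gripper": 0.25}, {"slide": [0, 0, 0], "dr": [0, 0, 0], "gripper": 0.25}, {"slide": [0, 0, 0], "dr": [0, 0, 0], "gripper": 0.25}])

```text
t: 14.1
eef_pos: [551.0, -224.1, 146.4]
tool_rot: [-0.0, 0.761, 0.649, 0.0]
wrist_force: [-0.6, 0.6, -2.6]
finger_gap: 33.0
grasp_force: 40.1
```

```bash
python3 - <<'E'
from cell import cams
from h import *
go(551.9,-225.1,52.4,-9.2)
i=cams.camera_info('wrist');f=cams.grab_frame('wrist');cv2.imwrite('pics/w5.png',f[:,:,::-1])
from cell import ctrl
s=ctrl.get_state();p=s['eef_pos'];z=p[2]-52.4+12+52
g=cv2.cvtColor(f,cv2.COLOR_RGB2GRAY)
v=rot(i['orientation']).T@(np.array([p[0],p[1],z])-i['xyz'])*[1,-1,-1];u=i['camera_matrix']@v;u=u[:2]/u[2]
for t in(60,80,100):
  c,A=dark(f,u.round(),40,t);print(u,c,A,onplane(i,c,z).round(1) if A else '')
E
```

```text
t 14.1 tcp [ 551.  -224.1  146.4] yaw -9.1 q7 0.36 tilt 0.05 | dr z total 0.0003  slide x -0.0009 y 0.0010 z 0.0940 gap 33.0 F [-0.6  0.6 -2.6]
[324.28628872 357.55907799] [324.04963    358.06763809] 2088.796875 [ 550.9 -224.5  158. ]
[324.28628872 357.55907799] [324.01413946 357.89650463] 2218.0 [ 550.9 -224.4  158. ]
[324.28628872 357.55907799] [324.02767414 357.92057413] 2311.78125 [ 550.9 -224.4  158. ]
```

Emit:
jog_arm(commands=[{"slide": [-0.001, 0.001, 0.015], "dr": [0, 0, 0], "gripper": 0.25}, {"slide": [0, 0, 0.03], "dr": [0, 0, 0], "gripper": 0.25}, {"slide": [0, 0, 0.025], "dr": [0, 0, 0], "gripper": 0.25}, {"slide": [0, 0, 0.013], "dr": [0, 0, 0], "gripper": 0.25}, {"slide": [0, 0, 0.006], "dr": [0, 0, 0], "gripper": 0.25}, {"slide": [0, 0, 0.002], "dr": [0, 0, 0], "gripper": 0.25}, {"slide": [0, 0, 0], "dr": [0, 0, 0], "gripper": 0.25}, {"slide": [0, 0, 0.001], "dr": [0, 0, 0], "gripper": 0.25}, {"slide": [0, 0, 0], "dr": [0, 0, 0], "gripper": 0.25}, {"slide": [0, 0, 0], "dr": [0, 0, 0], "gripper": 0.25}])

```text
t: 15.15
eef_pos: [551.9, -227.0, 54.9]
tool_rot: [0.0, 0.762, 0.648, 0.0]
wrist_force: [0.2, 0.4, -1.8]
finger_gap: 33.0
grasp_force: 40.2
```

Emit:
jog_arm(commands=[{"slide": [0.0016, 0, 0], "dr": [0, 0, 0], "gripper": 0.25}, {"slide": [0, 0, 0.001], "dr": [0, 0, 0], "gripper": 0.25}, {"slide": [0, 0, 0.001], "dr": [0, 0, 0], "gripper": 0.25}, {"slide": [0, 0, 0.001], "dr": [0, 0, 0], "gripper": 0.25}, {"slide": [0, 0, 0], "dr": [0, 0, 0], "gripper": 0.25}, {"slide": [0, 0, 0], "dr": [0, 0, 0], "gripper": 0.25}])

```text
t: 15.75
eef_pos: [552.0, -225.2, 52.4]
tool_rot: [-0.0, 0.762, 0.648, 0.0]
wrist_force: [-5.2, 3.8, 12.2]
finger_gap: 33.2
grasp_force: 41.7
```

Emit:
jog_arm(commands=[{"slide": [0, 0, -0.0006], "dr": [0, 0, 0], "gripper": 0.25}, {"slide": [0, 0, 0], "dr": [0, 0, 0], "gripper": 0.5}, {"slide": [0, 0, 0], "dr": [0, 0, 0], "gripper": 0.7}, {"slide": [0, 0, 0], "dr": [0, 0, 0], "gripper": 0.9}, {"slide": [0, 0, 0], "dr": [0, 0, 0], "gripper": 1}, {"slide": [0, 0, 0], "dr": [0, 0, 0], "gripper": 1}, {"slide": [0, 0, -0.01], "dr": [0, 0, 0], "gripper": 1}, {"slide": [0, 0, -0.03], "dr": [0, 0, 0], "gripper": 1}, {"slide": [0, 0, -0.04], "dr": [0, 0, 0], "gripper": 1}, {"slide": [0, 0, -0.03], "dr": [0, 0, 0], "gripper": 1}, {"slide": [0, 0, -0.01], "dr": [0, 0, 0], "gripper": 1}, {"slide": [0, 0, 0], "dr": [0, 0, 0], "gripper": 1}, {"slide": [0, 0, 0], "dr": [0, 0, 0], "gripper": 1}])

```text
t: 17.05
eef_pos: [551.5, -225.0, 171.2]
tool_rot: [-0.0, 0.762, 0.648, -0.0]
wrist_force: [0.4, 0.2, -0.3]
finger_gap: 85.6
grasp_force: 0.0
```

```bash
cat >> h.py <<'E'
def proj(i,p):
    v=rot(i['orientation']).T@(np.array(p)-i['xyz'])*[1,-1,-1];u=i['camera_matrix']@v;return u[:2]/u[2]
def bores(name,L,r=22,thr=95):
    from cell import cams
    i=cams.camera_info('wrist');f=cams.grab_frame('wrist');cv2.imwrite(f'pics/{name}.png',f[:,:,::-1])
    for p in L:
        u=proj(i,p)
        if not(r<u[0]<639-r and r<u[1]<479-r): print(p,'out',u);continue
        c,A=dark(f,u.round(),r,thr);print(p,u.round(),A,onplane(i,c,p[2]).round(1) if A else '')
E
python3 - <<'E'
from h import *
bores('w6',[(562.2,-160.6,74),(551.8,-225.6,64)])
go(633.9,215,47,44.5)
E
```

```text
(562.2, -160.6, 74) [325. 154.] 0 
(551.8, -225.6, 64) [325. 255.] 548.578125 [ 551.8 -225.5   64. ]
t 17.1 tcp [ 551.2 -224.9  170.7] yaw -9.2 q7 0.34 tilt 0.11 | dr z total -0.1492  slide x 0.2558 y 0.3673 z 0.1237 gap 85.5 F [-0.1 -0.  -0.7]
```

Emit:
jog_arm(commands=[{"slide": [0, 0, 0], "dr": [0, 0, -0.015], "gripper": 1}, {"slide": [0, 0, 0], "dr": [0, 0, -0.023], "gripper": 1}, {"slide": [0, 0, 0], "dr": [0, 0, -0.023], "gripper": 1}, {"slide": [0, 0, 0], "dr": [0, 0, -0.023], "gripper": 1}, {"slide": [0, 0, 0], "dr": [0, 0, -0.023], "gripper": 1}, {"slide": [0, 0, 0], "dr": [0, 0, -0.023], "gripper": 1}, {"slide": [0, 0, 0], "dr": [0, 0, -0.0192], "gripper": 1}, {"slide": [0.012, 0.017, 0], "dr": [0, 0, 0], "gripper": 1}, {"slide": [0.0215, 0.031, 0], "dr": [0, 0, 0], "gripper": 1}, {"slide": [0.0215, 0.031, 0], "dr": [0, 0, 0], "gripper": 1}, {"slide": [0.0215, 0.031, 0], "dr": [0, 0, 0], "gripper": 1}, {"slide": [0.0215, 0.031, 0], "dr": [0, 0, 0], "gripper": 1}, {"slide": [0.0215, 0.031, 0], "dr": [0, 0, 0], "gripper": 1}, {"slide": [0.0215, 0.031, 0], "dr": [0, 0, 0], "gripper": 1}, {"slide": [0.0215, 0.031, 0], "dr": [0, 0, 0], "gripper": 1}, {"slide": [0.0215, 0.031, 0], "dr": [0, 0, 0], "gripper": 1}, {"slide": [0.0215, 0.031, 0], "dr": [0, 0, 0], "gripper": 1}, {"slide": [0.0215, 0.031, 0], "dr": [0, 0, 0], "gripper": 1}, {"slide": [0.0215, 0.031, 0], "dr": [0, 0, 0], "gripper": 1}])

```text
t: 19.0
eef_pos: [632.3, 204.2, 169.9]
tool_rot: [-0.001, 0.387, 0.922, -0.001]
wrist_force: [0.3, 0.0, 0.5]
finger_gap: 85.4
grasp_force: 0.0
```

Emit:
jog_arm(commands=[{"slide": [0.007, 0.009, 0], "dr": [0, 0, 0], "gripper": 1}, {"slide": [0, 0, 0], "dr": [0, 0, 0], "gripper": 1}, {"slide": [0, 0, 0], "dr": [0, 0, 0], "gripper": 1}, {"slide": [0, 0, 0], "dr": [0, 0, 0], "gripper": 1}])

```text
t: 19.4
eef_pos: [634.6, 211.6, 171.6]
tool_rot: [0.0, 0.388, 0.922, -0.001]
wrist_force: [-0.1, -1.2, 0.2]
finger_gap: 85.1
grasp_force: 0.0
```

```bash
python3 - <<'E'
from h import *
bores('w7',[(633.9,215,54),(551.6,310.5,44)],14)
go(633.9,215,47,44.5)
E
```

```text
(633.9, 215, 54) [326. 245.] 392.109375 [634.4 215.1  54. ]
(551.6, 310.5, 44) [339.  48.] 309.53125 [551.7 310.7  44. ]
t 19.4 tcp [634.7 211.9 171.9] yaw 44.3 q7 0.49 tilt 0.04 | dr z total -0.0004  slide x 0.0028 y 0.0016 z 0.1249 gap 85.3 F [ 0.4 -0.2  0.3]
```

Emit:
jog_arm(commands=[{"slide": [0.0025, 0.002, 0.02], "dr": [0, 0, 0], "gripper": 1}, {"slide": [0, 0, 0.03], "dr": [0, 0, 0], "gripper": 1}, {"slide": [0, 0, 0.03], "dr": [0, 0, 0], "gripper": 1}, {"slide": [0, 0, 0.025], "dr": [0, 0, 0], "gripper": 1}, {"slide": [0, 0, 0.014], "dr": [0, 0, 0], "gripper": 1}, {"slide": [0, 0, 0.005], "dr": [0, 0, 0], "gripper": 1}, {"slide": [0, 0, 0], "dr": [0, 0, 0], "gripper": 0.7}, {"slide": [0, 0, 0], "dr": [0, 0, 0], "gripper": 0.45}, {"slide": [0, 0, 0], "dr": [0, 0, 0], "gripper": 0.3}, {"slide": [0, 0, 0], "dr": [0, 0, 0], "gripper": 0.18}, {"slide": [0, 0, 0], "dr": [0, 0, 0], "gripper": 0.18}, {"slide": [0, 0, 0], "dr": [0, 0, 0], "gripper": 0.18}, {"slide": [0, 0, 0], "dr": [0, 0, 0], "gripper": 0.18}])

```text
t: 20.75
eef_pos: [634.8, 217.6, 49.1]
tool_rot: [0.001, 0.387, 0.922, 0.001]
wrist_force: [-1.6, 0.2, 7.5]
finger_gap: 27.1
grasp_force: 39.3
```

```bash
python3 - <<'E'
from h import *
go(541.3,-290.9,48,-9.2)
E
```

```text
t 20.8 tcp [634.8 217.6  49.1] yaw 44.5 q7 0.52 tilt 0.09 | dr z total 0.1492  slide x -0.5169 y -0.0110 z 0.0011 gap 27.1 F [-1.6  0.2  7.5]
```

Emit:
jog_arm(commands=[{"slide": [0, 0, -0.005], "dr": [0, 0, 0], "gripper": 0.18}, {"slide": [0, 0, -0.015], "dr": [0, 0, 0], "gripper": 0.18}, {"slide": [0, 0, -0.025], "dr": [0, 0, 0], "gripper": 0.18}, {"slide": [0, 0, -0.025], "dr": [0, 0, 0.015], "gripper": 0.18}, {"slide": [0, 0, -0.02], "dr": [0, 0, 0.023], "gripper": 0.18}, {"slide": [0, 0, -0.005], "dr": [0, 0, 0.023], "gripper": 0.18}, {"slide": [0, 0, 0], "dr": [0, 0, 0.023], "gripper": 0.18}, {"slide": [0, 0, 0], "dr": [0, 0, 0.023], "gripper": 0.18}, {"slide": [0, 0, 0], "dr": [0, 0, 0.023], "gripper": 0.18}, {"slide": [0, 0, 0], "dr": [0, 0, 0.0192], "gripper": 0.18}, {"slide": [-0.02, 0, 0], "dr": [0, 0, 0], "gripper": 0.18}, {"slide": [-0.04, -0.001, 0], "dr": [0, 0, 0], "gripper": 0.18}, {"slide": [-0.04, -0.001, 0], "dr": [0, 0, 0], "gripper": 0.18}, {"slide": [-0.04, -0.001, 0], "dr": [0, 0, 0], "gripper": 0.18}, {"slide": [-0.04, -0.001, 0], "dr": [0, 0, 0], "gripper": 0.18}, {"slide": [-0.04, -0.001, 0], "dr": [0, 0, 0], "gripper": 0.18}, {"slide": [-0.04, -0.001, 0], "dr": [0, 0, 0], "gripper": 0.18}, {"slide": [-0.04, -0.001, 0], "dr": [0, 0, 0], "gripper": 0.18}, {"slide": [-0.04, -0.001, 0], "dr": [0, 0, 0], "gripper": 0.18}, {"slide": [-0.04, -0.001, 0], "dr": [0, 0, 0], "gripper": 0.18}])

```text
t: 22.75
eef_pos: [563.4, -158.7, 143.8]
tool_rot: [0.0, 0.761, 0.649, 0.0]
wrist_force: [0.7, 0.5, -1.2]
finger_gap: 27.0
grasp_force: 39.5
```

Emit:
jog_arm(commands=[{"slide": [-0.04, -0.001, 0], "dr": [0, 0, 0], "gripper": 0.18}, {"slide": [-0.04, -0.001, 0], "dr": [0, 0, 0], "gripper": 0.18}, {"slide": [-0.035, 0, 0], "dr": [0, 0, 0], "gripper": 0.18}, {"slide": [-0.015, 0, 0], "dr": [0, 0, 0], "gripper": 0.18}, {"slide": [-0.005, 0, 0], "dr": [0, 0, 0], "gripper": 0.18}, {"slide": [0, 0, 0], "dr": [0, 0, 0], "gripper": 0.18}, {"slide": [0, 0, 0], "dr": [0, 0, 0], "gripper": 0.18}, {"slide": [0, 0, 0], "dr": [0, 0, 0], "gripper": 0.18}])

```text
t: 23.55
eef_pos: [541.6, -287.4, 142.9]
tool_rot: [-0.0, 0.761, 0.649, 0.0]
wrist_force: [0.0, -0.1, -2.2]
finger_gap: 27.2
grasp_force: 39.5
```

```bash
python3 - <<'E'
from h import *
from cell import ctrl
go(541.3,-289.9,49.1,-9.2)
p=ctrl.get_state()['eef_pos'];bores('w8',[(p[0],p[1],p[2]-49.1+54)],30,80)
E
```

```text
t 23.6 tcp [ 541.6 -287.4  142.9] yaw -9.0 q7 0.48 tilt 0.05 | dr z total 0.0004  slide x -0.0025 y 0.0001 z 0.0938 gap 27.2 F [ 0.  -0.1 -2.2]
(np.float64(541.6484100934709), np.float64(-287.393377523818), np.float64(147.75155342271398)) [324. 346.] 1348.6875 [ 541.4 -288.7  147.8]
```

Emit:
jog_arm(commands=[{"slide": [-0.0018, 0, 0.015], "dr": [0, 0, 0], "gripper": 0.18}, {"slide": [0, 0, 0.03], "dr": [0, 0, 0], "gripper": 0.18}, {"slide": [0, 0, 0.025], "dr": [0, 0, 0], "gripper": 0.18}, {"slide": [0, 0, 0.013], "dr": [0, 0, 0], "gripper": 0.18}, {"slide": [0, 0, 0.006], "dr": [0, 0, 0], "gripper": 0.18}, {"slide": [0, 0, 0.002], "dr": [0, 0, 0], "gripper": 0.18}, {"slide": [0, 0, 0], "dr": [0, 0, 0], "gripper": 0.18}, {"slide": [0, 0, 0], "dr": [0, 0, 0], "gripper": 0.18}, {"slide": [0, 0, 0], "dr": [0, 0, 0], "gripper": 0.18}])

```text
t: 24.5
eef_pos: [541.2, -291.3, 52.8]
tool_rot: [0.001, 0.762, 0.648, 0.0]
wrist_force: [-0.5, 0.1, -0.7]
finger_gap: 26.8
grasp_force: 39.5
```

Emit:
jog_arm(commands=[{"slide": [0.0017, 0.0004, 0.001], "dr": [0, 0, 0], "gripper": 0.18}, {"slide": [0, 0, 0.001], "dr": [0, 0, 0], "gripper": 0.18}, {"slide": [0, 0, 0.001], "dr": [0, 0, 0], "gripper": 0.18}, {"slide": [0, 0, 0.0007], "dr": [0, 0, 0], "gripper": 0.18}, {"slide": [0, 0, 0], "dr": [0, 0, 0], "gripper": 0.18}, {"slide": [0, 0, 0], "dr": [0, 0, 0], "gripper": 0.18}])

```text
t: 25.1
eef_pos: [541.5, -289.3, 49.1]
tool_rot: [-0.0, 0.762, 0.648, 0.0]
wrist_force: [-3.7, 4.0, 8.8]
finger_gap: 26.7
grasp_force: 40.7
```

Contact at 8.8 N and on target, so I'm releasing it.

Emit:
jog_arm(commands=[{"slide": [0, 0, -0.0005], "dr": [0, 0, 0], "gripper": 0.18}, {"slide": [0, 0, 0], "dr": [0, 0, 0], "gripper": 0.45}, {"slide": [0, 0, 0], "dr": [0, 0, 0], "gripper": 0.7}, {"slide": [0, 0, 0], "dr": [0, 0, 0], "gripper": 0.9}, {"slide": [0, 0, 0], "dr": [0, 0, 0], "gripper": 1}, {"slide": [0, 0, 0], "dr": [0, 0, 0], "gripper": 1}, {"slide": [0, 0, 0], "dr": [0, 0, 0], "gripper": 1}, {"slide": [0, 0, -0.01], "dr": [0, 0, 0], "gripper": 1}, {"slide": [0, 0, -0.03], "dr": [0, 0, 0], "gripper": 1}, {"slide": [0, 0, -0.04], "dr": [0, 0, 0], "gripper": 1}, {"slide": [0, 0, -0.03], "dr": [0, 0, 0], "gripper": 1}, {"slide": [0, 0, -0.01], "dr": [0, 0, 0], "gripper": 1}, {"slide": [0, 0, 0], "dr": [0, 0, 0], "gripper": 1}, {"slide": [0, 0, 0], "dr": [0, 0, 0], "gripper": 1}, {"slide": [0, 0, 0], "dr": [0, 0, 0], "gripper": 1}])

```text
t: 26.6
eef_pos: [540.7, -288.9, 167.3]
tool_rot: [-0.001, 0.762, 0.648, -0.001]
wrist_force: [0.1, -0.0, -0.8]
finger_gap: 85.5
grasp_force: 0.0
```

```bash
python3 - <<'E'
from h import *
bores('w9',[(551.8,-225.6,64),(541.3,-290.9,54)],15)
go(551.7,310.6,46,44.5)
E
```

```text
(551.8, -225.6, 64) [326. 156.] 493.625 [ 552.  -227.4   64. ]
(541.3, -290.9, 54) [326. 254.] 336.640625 [ 541.1 -290.6   54. ]
t 26.6 tcp [ 540.6 -289.   167.3] yaw -9.2 q7 0.47 tilt 0.14 | dr z total -0.1492  slide x 0.4199 y 0.4282 z 0.1213 gap 85.3 F [-0.7 -0.1  0.6]
```

Emit:
jog_arm(commands=[{"slide": [0, 0, 0], "dr": [0, 0, -0.015], "gripper": 1}, {"slide": [0, 0, 0], "dr": [0, 0, -0.023], "gripper": 1}, {"slide": [0, 0, 0], "dr": [0, 0, -0.023], "gripper": 1}, {"slide": [0, 0, 0], "dr": [0, 0, -0.023], "gripper": 1}, {"slide": [0, 0, 0], "dr": [0, 0, -0.023], "gripper": 1}, {"slide": [0, 0, 0], "dr": [0, 0, -0.023], "gripper": 1}, {"slide": [0, 0, 0], "dr": [0, 0, -0.0192], "gripper": 1}, {"slide": [0.015, 0.015, 0], "dr": [0, 0, 0], "gripper": 1}, {"slide": [0.028, 0.0285, 0], "dr": [0, 0, 0], "gripper": 1}, {"slide": [0.028, 0.0285, 0], "dr": [0, 0, 0], "gripper": 1}, {"slide": [0.028, 0.0285, 0], "dr": [0, 0, 0], "gripper": 1}, {"slide": [0.028, 0.0285, 0], "dr": [0, 0, 0], "gripper": 1}, {"slide": [0.028, 0.0285, 0], "dr": [0, 0, 0], "gripper": 1}, {"slide": [0.028, 0.0285, 0], "dr": [0, 0, 0], "gripper": 1}, {"slide": [0.028, 0.0285, 0], "dr": [0, 0, 0], "gripper": 1}, {"slide": [0.028, 0.0285, 0], "dr": [0, 0, 0], "gripper": 1}, {"slide": [0.028, 0.0285, 0], "dr": [0, 0, 0], "gripper": 1}, {"slide": [0.028, 0.0285, 0], "dr": [0, 0, 0], "gripper": 1}, {"slide": [0.028, 0.0285, 0], "dr": [0, 0, 0], "gripper": 1}])

```text
t: 28.55
eef_pos: [548.6, 172.6, 167.7]
tool_rot: [-0.001, 0.387, 0.922, -0.001]
wrist_force: [0.7, -0.4, 0.6]
finger_gap: 85.6
grasp_force: 0.0
```

Emit:
jog_arm(commands=[{"slide": [0.028, 0.0285, 0], "dr": [0, 0, 0], "gripper": 1}, {"slide": [0.028, 0.0285, 0], "dr": [0, 0, 0], "gripper": 1}, {"slide": [0.028, 0.0285, 0], "dr": [0, 0, 0], "gripper": 1}, {"slide": [0.009, 0.01, 0], "dr": [0, 0, 0], "gripper": 1}, {"slide": [0.004, 0.004, 0], "dr": [0, 0, 0], "gripper": 1}, {"slide": [0, 0, 0], "dr": [0, 0, 0], "gripper": 1}, {"slide": [0, 0, 0], "dr": [0, 0, 0], "gripper": 1}, {"slide": [0, 0, 0], "dr": [0, 0, 0], "gripper": 1}])

```text
t: 29.35
eef_pos: [552.7, 308.2, 168.8]
tool_rot: [0.0, 0.388, 0.922, -0.0]
wrist_force: [0.1, -0.6, 0.5]
finger_gap: 85.4
grasp_force: 0.0
```

```bash
python3 - <<'E'
from h import *
bores('w10',[(551.7,310.6,44)],14)
go(551.7,310.6,46,44.5)
E
```

```text
(551.7, 310.6, 44) [325. 243.] 219.96875 [552.  310.6  44. ]
t 29.4 tcp [552.7 308.5 168.9] yaw 44.4 q7 0.26 tilt 0.02 | dr z total -0.0003  slide x 0.0021 y 0.0008 z 0.1229 gap 85.4 F [ 0.2 -0.1 -0.7]
```

Emit:
jog_arm(commands=[{"slide": [0.001, 0.001, 0.02], "dr": [0, 0, 0], "gripper": 1}, {"slide": [0, 0, 0.03], "dr": [0, 0, 0], "gripper": 1}, {"slide": [0, 0, 0.03], "dr": [0, 0, 0], "gripper": 1}, {"slide": [0, 0, 0.025], "dr": [0, 0, 0], "gripper": 1}, {"slide": [0, 0, 0.013], "dr": [0, 0, 0], "gripper": 1}, {"slide": [0, 0, 0.005], "dr": [0, 0, 0], "gripper": 1}, {"slide": [0, 0, 0], "dr": [0, 0, 0], "gripper": 0.7}, {"slide": [0, 0, 0], "dr": [0, 0, 0], "gripper": 0.45}, {"slide": [0, 0, 0], "dr": [0, 0, 0], "gripper": 0.3}, {"slide": [0, 0, 0], "dr": [0, 0, 0], "gripper": 0.12}, {"slide": [0, 0, 0], "dr": [0, 0, 0], "gripper": 0.12}, {"slide": [0, 0, 0], "dr": [0, 0, 0], "gripper": 0.12}, {"slide": [0, 0, 0], "dr": [0, 0, 0], "gripper": 0.12}])

```text
t: 30.7
eef_pos: [552.7, 311.8, 46.7]
tool_rot: [0.0, 0.387, 0.922, 0.001]
wrist_force: [-1.6, -0.7, 5.6]
finger_gap: 20.3
grasp_force: 39.1
```

```bash
python3 - <<'E'
from h import *
go(530.7,-356.1,48,-9.2)
E
```

```text
t 30.7 tcp [552.7 311.8  46.7] yaw 44.5 q7 0.28 tilt 0.08 | dr z total 0.1492  slide x -0.6629 y 0.0851 z -0.0013 gap 20.3 F [-1.6 -0.7  5.6]
```

Emit:
jog_arm(commands=[{"slide": [0, 0, -0.005], "dr": [0, 0, 0], "gripper": 0.12}, {"slide": [0, 0, -0.015], "dr": [0, 0, 0], "gripper": 0.12}, {"slide": [0, 0, -0.025], "dr": [0, 0, 0], "gripper": 0.12}, {"slide": [0, 0, -0.025], "dr": [0, 0, 0.015], "gripper": 0.12}, {"slide": [0, 0, -0.02], "dr": [0, 0, 0.023], "gripper": 0.12}, {"slide": [0, 0, -0.005], "dr": [0, 0, 0.023], "gripper": 0.12}, {"slide": [0, 0, 0], "dr": [0, 0, 0.023], "gripper": 0.12}, {"slide": [0, 0, 0], "dr": [0, 0, 0.023], "gripper": 0.12}, {"slide": [0, 0, 0], "dr": [0, 0, 0.023], "gripper": 0.12}, {"slide": [0, 0, 0], "dr": [0, 0, 0.0192], "gripper": 0.12}, {"slide": [-0.02, 0.002, 0], "dr": [0, 0, 0], "gripper": 0.12}, {"slide": [-0.04, 0.005, 0], "dr": [0, 0, 0], "gripper": 0.12}, {"slide": [-0.04, 0.005, 0], "dr": [0, 0, 0], "gripper": 0.12}, {"slide": [-0.04, 0.005, 0], "dr": [0, 0, 0], "gripper": 0.12}, {"slide": [-0.04, 0.005, 0], "dr": [0, 0, 0], "gripper": 0.12}, {"slide": [-0.04, 0.005, 0], "dr": [0, 0, 0], "gripper": 0.12}, {"slide": [-0.04, 0.005, 0], "dr": [0, 0, 0], "gripper": 0.12}, {"slide": [-0.04, 0.005, 0], "dr": [0, 0, 0], "gripper": 0.12}, {"slide": [-0.04, 0.005, 0], "dr": [0, 0, 0], "gripper": 0.12}, {"slide": [-0.04, 0.005, 0], "dr": [0, 0, 0], "gripper": 0.12}])

```text
t: 32.7
eef_pos: [537.1, -73.4, 141.6]
tool_rot: [0.0, 0.761, 0.649, 0.001]
wrist_force: [1.2, -0.5, -0.8]
finger_gap: 20.4
grasp_force: 39.1
```

Emit:
jog_arm(commands=[{"slide": [-0.04, 0.005, 0], "dr": [0, 0, 0], "gripper": 0.12}, {"slide": [-0.04, 0.005, 0], "dr": [0, 0, 0], "gripper": 0.12}, {"slide": [-0.04, 0.005, 0], "dr": [0, 0, 0], "gripper": 0.12}, {"slide": [-0.04, 0.005, 0], "dr": [0, 0, 0], "gripper": 0.12}, {"slide": [-0.04, 0.005, 0], "dr": [0, 0, 0], "gripper": 0.12}, {"slide": [-0.04, 0.005, 0], "dr": [0, 0, 0], "gripper": 0.12}, {"slide": [-0.028, 0.005, 0], "dr": [0, 0, 0], "gripper": 0.12}, {"slide": [-0.012, 0.002, 0], "dr": [0, 0, 0], "gripper": 0.12}, {"slide": [-0.004, 0.001, 0], "dr": [0, 0, 0], "gripper": 0.12}, {"slide": [0, 0, 0], "dr": [0, 0, 0], "gripper": 0.12}, {"slide": [0, 0, 0], "dr": [0, 0, 0], "gripper": 0.12}, {"slide": [0, 0, 0], "dr": [0, 0, 0], "gripper": 0.12}, {"slide": [0, 0, 0], "dr": [0, 0, 0], "gripper": 0.12}])

```text
t: 34.0
eef_pos: [530.3, -356.3, 140.8]
tool_rot: [-0.0, 0.761, 0.649, 0.0]
wrist_force: [0.6, 0.3, -0.9]
finger_gap: 20.4
grasp_force: 39.2
```

```bash
python3 - <<'E'
from h import *
from cell import ctrl
go(530.7,-356.1,46.7,-9.2)
p=ctrl.get_state()['eef_pos'];bores('w11',[(p[0],p[1],p[2]-46.7+44)],22,80)
E
```

```text
t 34.0 tcp [ 530.3 -356.3  140.8] yaw -9.1 q7 0.60 tilt 0.03 | dr z total 0.0002  slide x 0.0003 y 0.0004 z 0.0941 gap 20.4 F [ 0.6  0.3 -0.9]
(np.float64(530.2908663205847), np.float64(-356.31596805908936), np.float64(138.12116887246032)) [324. 335.] 714.25 [ 530.2 -356.6  138.1]
```

Emit:
jog_arm(commands=[{"slide": [0.002, 0.0005, 0.015], "dr": [0, 0, 0], "gripper": 0.12}, {"slide": [0, 0, 0.03], "dr": [0, 0, 0], "gripper": 0.12}, {"slide": [0, 0, 0.025], "dr": [0, 0, 0], "gripper": 0.12}, {"slide": [0, 0, 0.013], "dr": [0, 0, 0], "gripper": 0.12}, {"slide": [0, 0, 0.006], "dr": [0, 0, 0], "gripper": 0.12}, {"slide": [0, 0, 0.002], "dr": [0, 0, 0], "gripper": 0.12}, {"slide": [0, 0, 0], "dr": [0, 0, 0], "gripper": 0.12}, {"slide": [0, 0, 0], "dr": [0, 0, 0], "gripper": 0.12}, {"slide": [0, 0, 0], "dr": [0, 0, 0], "gripper": 0.12}])

```text
t: 34.95
eef_pos: [531.1, -355.9, 50.7]
tool_rot: [0.001, 0.762, 0.648, 0.0]
wrist_force: [0.2, -0.3, -0.2]
finger_gap: 20.7
grasp_force: 39.2
```

Emit:
jog_arm(commands=[{"slide": [0, 0, 0.001], "dr": [0, 0, 0], "gripper": 0.12}, {"slide": [0, 0, 0.001], "dr": [0, 0, 0], "gripper": 0.12}, {"slide": [0, 0, 0.001], "dr": [0, 0, 0], "gripper": 0.12}, {"slide": [0, 0, 0.001], "dr": [0, 0, 0], "gripper": 0.12}, {"slide": [0, 0, 0], "dr": [0, 0, 0], "gripper": 0.12}, {"slide": [0, 0, 0], "dr": [0, 0, 0], "gripper": 0.12}])

```text
t: 35.55
eef_pos: [530.7, -355.7, 46.7]
tool_rot: [-0.0, 0.762, 0.648, 0.0]
wrist_force: [-4.1, 3.0, 9.9]
finger_gap: 20.3
grasp_force: 40.3
```

Emit:
jog_arm(commands=[{"slide": [0, 0, -0.0005], "dr": [0, 0, 0], "gripper": 0.12}, {"slide": [0, 0, 0], "dr": [0, 0, 0], "gripper": 0.4}, {"slide": [0, 0, 0], "dr": [0, 0, 0], "gripper": 0.7}, {"slide": [0, 0, 0], "dr": [0, 0, 0], "gripper": 0.9}, {"slide": [0, 0, 0], "dr": [0, 0, 0], "gripper": 1}, {"slide": [0, 0, 0], "dr": [0, 0, 0], "gripper": 1}, {"slide": [0, 0, 0], "dr": [0, 0, 0], "gripper": 1}, {"slide": [0, 0, -0.01], "dr": [0, 0, 0], "gripper": 1}, {"slide": [0, 0, -0.03], "dr": [0, 0, 0], "gripper": 1}, {"slide": [0, 0, -0.04], "dr": [0, 0, 0], "gripper": 1}, {"slide": [0, 0, -0.04], "dr": [0, 0, 0], "gripper": 1}, {"slide": [0, 0, -0.03], "dr": [0, 0, 0], "gripper": 1}, {"slide": [0, 0, -0.02], "dr": [0, 0, 0], "gripper": 1}, {"slide": [0, 0, 0], "dr": [0, 0, 0], "gripper": 1}, {"slide": [0, 0, 0], "dr": [0, 0, 0], "gripper": 1}])

```text
t: 37.05
eef_pos: [530.6, -355.7, 216.7]
tool_rot: [0.0, 0.762, 0.648, 0.0]
wrist_force: [0.6, 0.0, 0.1]
finger_gap: 85.1
grasp_force: 0.0
```

Emit:
jog_arm(commands=[{"slide": [-0.01, -0.02, 0], "dr": [0, 0, 0], "gripper": 1}, {"slide": [0, -0.03, 0], "dr": [0, 0, 0], "gripper": 1}, {"slide": [0, -0.03, 0], "dr": [0, 0, 0], "gripper": 1}, {"slide": [0, -0.02, 0], "dr": [0, 0, 0], "gripper": 1}, {"slide": [0, 0, 0], "dr": [0, 0, 0], "gripper": 1}, {"slide": [0, 0, 0], "dr": [0, 0, 0], "gripper": 1}])

```text
t: 37.65
eef_pos: [430.4, -349.0, 215.7]
tool_rot: [-0.0, 0.762, 0.648, 0.0]
wrist_force: [0.4, 1.5, -0.3]
finger_gap: 85.1
grasp_force: 0.0
```

```bash
python3 - <<'E'
from cell import cams
from h import *
bores('w12',[(530.7,-356.1,44)],12)
f=cams.grab_frame('top');i=cams.camera_info('top')
M=[(561.2,-161.1,74),(550.5,-226.1,64),(540,-291.4,54),(529.4,-356.6,44)]  # marks less the top-camera offset
for p in M:
    u=proj(i,p);c,A=dark(f,u.round(),8,100);print(p,u,c,A,onplane(i,c,p[2]).round(1) if A else '')
a=cv2.resize(f[180:300,350:570],None,fx=3,fy=3,interpolation=cv2.INTER_CUBIC);cv2.imwrite('pics/end.png',a[:,:,::-1])
E
```

```text
(530.7, -356.1, 44) [443. 221.] 115.375 [ 530.7 -355.7   44. ]
(561.2, -161.1, 74) [412.24676751 219.20547509] [412.14510506 219.32975357] 121.578125 [ 561.  -160.9   74. ]
(550.5, -226.1, 64) [446.49590029 225.67393402] [446.29882212 225.61137864] 86.390625 [ 550.6 -225.7   64. ]
(540, -291.4, 54) [480.21985083 231.90731027] [479.91435956 231.92809811] 56.296875 [ 540.  -290.8   54. ]
(529.4, -356.6, 44) [513.23073123 238.07070539] [512.9112611  238.05314984] 33.421875 [ 529.4 -356.    44. ]
```

View pics/end.png

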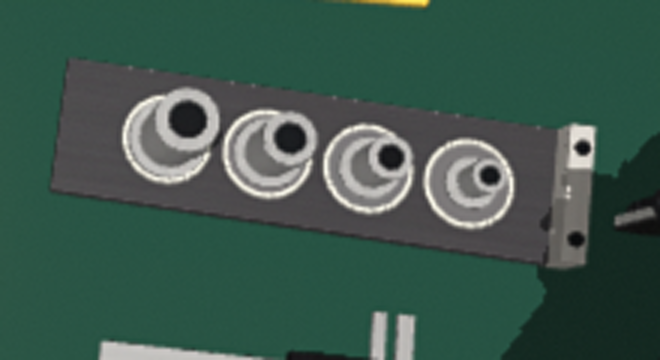

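All four bushings stand upright and centred on their marks to within about 1 mm. In the crop their bores run from the largest at (188,119) to the smallest at (489,176), next to the end stop. The arm is clear of them, so I'm handing in.

```bash
python3 -c "
from cell import ctrl
print(ctrl.finish_job())"
```

```text
the job is handed in; nothing more can be done
None
```

The job is handed in: all four bushings stand free and upright on their marks, within about 1 mm of centre, running from the smallest at the end stop to the largest at the far end. It took about 38 s of the 122 s allowed.

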